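# Seal the packed transit case

## Robot

A 6-joint arm with a two-finger parallel gripper is mounted at the origin on the work surface. World frame = base frame: x ahead of the robot, y to its left, z up, the work surface at z = 0. Lengths are in m, angles in degrees, forces in N, time in s.
With the tool pointing down it reaches from about 0.35 to 0.875 m from the base axis. Payload 4.2 kg.
Tool frame: the origin (TCP) lies midway between the tips of the shut fingers; the grasp point (between the pads) lies 19 mm behind it; y points along the fingers, z is the direction in which the jaws open and shut, and the axes are right-handed (so a half turn about y gives the same grasp; the last joint's range is limited). The gripper opens to 87 mm and grips with 3 to 60 N. Pads are 19 mm wide; open, the fingers measure 117 mm over their backs; the gripper's body (75 mm by 190 mm) begins 51 mm behind the grasp point.
Start: joints at [14.817, 22.042, 0.453, 0, -68.411, -14.817], TCP at [0.625, 0, 0.223] pointing down, gripper open.
Joint ranges: [-179.83, 179.83], [-69.29, 118.12], [-61.27, 80.66], [-181.25, 117.63], [-171.15, -9.14], [-177.46, 177.46]. Speed limits (degrees/s): [159.86, 159.86, 180, 180, 180, 180].

## Interface

Orientations are given as [roll, pitch, yaw] about the fixed x, y, z axes, in that order (R = Rz(yaw) Ry(pitch) Rx(roll)).
In Python, from workcell import env gives the robot as it stands. The module is installed in compiled form; this text tells all that it offers. Calls block until the motion is done:
- env.goto(position, orientation): joint-space move of the TCP to a pose.
- env.move_straight(position, rotation=None, rate=0.15, force_limit=None): straight line of the TCP; rotation=None keeps the orientation; rate is the mean speed in m/s. With force_limit (N) it stops when the force on the tool has changed by that much, and returns True; else False.
- env.set_joints(angles): joint-space move.
- env.gripper_to(opening, grasp_force=None): opening from 0.0 (shut) to 1.0 (fully open); grasp_force is the grip in N (None keeps the last); returns when the fingers have stopped.
- env.dwell(seconds).
- env.inverse_kinematics(position, orientation): joint angles nearest the present ones, or None.
- env.read_state(): the state.
- env.grab_frame(name): name is "scene" or "side" or "wrist"; returns a dict with "image" (384x512x3 uint8, blue, green, red), "fx", "fy", "cx", "cy" (pixels), "position" and "orientation" of the camera in the world. Camera axes: x right, y up, looking along -z (the intrinsics and any distortion apply to the point x, -y, -z); pixel columns grow to the right and rows downward; lengths in m; the calibration is good to about 2 mm. A picture is of the moment at which its call begins. There is no depth.
A pose or a line that the arm cannot do raises env.Unreachable and nothing moves.
- env.close_job(): hands the job in, once; it reports no verdict.
Trained networks look in a picture, given as the dict that the camera call returned (one of the last four; its "shot" number tells which), for a name from the list of things; names that differ only in an ending like _2 or _b are one class to them, and where a whole thing is asked for, a point or a joint stands for the part that bears it (a point fixed in the world has none). Each returns a list of dicts, best first, with "score" (0 to 1); they miss things now and then, are a little off and sometimes report something else, mostly with a low value. They report only what shows in the picture. A call takes as long as a camera call.
- env.search_frame(picture, thing): "xyz" ([x, y, z] in m, in world coordinates, good to about 4 mm: the middle of the surface that is visible of it).
- env.trace(picture, thing): "mask" (384x512 bool, what is visible of it).
The state is a dict: "clock": time; "joint_positions": joint angles; "qvel": joint speeds; "joint_torque": joint torques, N m; "position": TCP position; "tool_rot": TCP orientation; "force": force on the tool from outside, world axes, zero at the start; "wrist_torque": the same for the moment, N m; "opening": opening from 0.0 (shut) to 1.0 (fully open).
Only numpy, scipy, OpenCV 4.12 (cv2) and the standard library are available. Lean on these libraries where they do the work, as an engineer would, in place of code of your own. Each camera call takes 0.05 s, during which the arm holds its last target. There are 200 camera calls.

## Task

Two grey transit cases stand with their lids part open on the packing bench. Close the larger one, pressing its lid down against the rubber seal until the front clip catches and the lid stays fully shut by itself; press firmly but without brute force, as over 60 N would crack the case. Leave the smaller case as it is, with its lid open.

Things in the scene. Friction and masses are not known exactly. Their poses are not given: they have to be found in the camera images.
- big_case: larger grey case, fixed on a stack of flattened cartons 5 to 70 mm high: 200 mm deep (its x), 260 wide (its y), 100 high; origin: centre of its underside, z up. Front faces -x (to the robot, turned up to 0.3 rad). Hinge axis along y at x = 100, z = 102 mm. The steel spring clip mid-front, 50 mm wide, stands 20 mm out from the front and reaches 135 mm above the underside.
- big_lid (a joint): its lid's angle, rad: 0 shut, grows as the front edge rises; starts 0.45 to 0.9. Plate 12 mm thick, 0.15 kg; hinge friction holds it where left (about 1 N moves it). Over the front edge's last 20 mm its bar pushes the clip aside and squeezes the seal, which springs back if let go early: 8 to 18 N there. Clip snaps at about 0; hard stop at -0.02; latched it rests at 0 to 0.01.
- big_lid_front (a point): on the outer (upper) face of the larger case's lid, mid-width, 25 mm in from its front edge: a good place to press. 175 mm from the hinge axis along the lid and 12 mm above the plane of the underside, which holds the hinge axis; 114 mm above the case's underside when shut. Turns with the lid: z out of the outer face, x towards the hinge, y along the hinge.
- small_lid_front (a point): the same point (25 mm in from the front edge, mid-width, outer face) on the lid of the smaller case (140 mm deep, 180 wide, 75 high), which stands beside the larger one on its own stack of cartons and is to be left alone, open.

How it is judged (in metres and radians):
At the end, for the whole second after the job is handed in: The larger case's lid stays shut by its clip with nothing pressing on it (lid angle under 0.02 rad, i.e. its front edge within 4 mm of fully shut), and the smaller case's lid is within 20 mm of where it stood (value of joint big_lid below 0.02 rad and distance of small_lid_front from where it was at the start of the episode below 0.02 m); the robot touches nothing.
It fails at once if the smaller case's lid is pushed more than 40 mm from where it stood (distance of small_lid_front from where it was at the start of the episode above 0.04 m).
It fails at once if the fingers press on the larger case or its lid with over 60 N (contact force between the fingers and big_case above 60 N).
It also fails if it takes over 32 s, if anything falls off the work surface, if the arm or the gripper's body presses on something with over 40 N, if the wrist force passes 120 N, or if a joint passes its speed limit or range.

## Working session

There is one attempt and no reset: what is moved stays moved. The work goes in short steps, each a Python script; the robot and the scene stay as the last script left them, time stands still between calls to the robot, and variables do not carry over. Pictures are saved under pics/ and viewed, about 8 in all and at most 12, crops included, and the job is handed in when it is done.

```bash
mkdir -p pics
cat > h.py <<'E'
import numpy as np, cv2
from workcell import env
def look(cam,save=None,things=("big_case","big_lid","big_lid_front","small_lid_front")):
    f=env.grab_frame(cam)
    if save: cv2.imwrite("pics/"+save,f["image"])
    for t in things:
        print(cam,t,[(np.round(d["xyz"],3).tolist(),round(d["score"],2)) for d in env.search_frame(f,t)][:3])
    return f
E
python3 - <<'E'
from h import *
a=look("scene"); b=look("side")
cv2.imwrite("pics/1.png",cv2.resize(np.hstack([a["image"],b["image"]]),(800,300)))
for f in(a,b): print({k:f[k] for k in f if k!="image"})
print(env.read_state())
E
```

```text
scene big_case [([0.564, 0.203, 0.174], 0.93)]
scene big_lid [([0.551, 0.199, 0.198], 0.72)]
scene big_lid_front [([0.554, 0.196, 0.2], 0.61)]
scene small_lid_front [([0.582, -0.215, 0.153], 0.8), ([0.553, 0.196, 0.199], 0.58)]
side big_case [([0.552, 0.071, 0.092], 0.58)]
side big_lid [([0.59, 0.119, 0.158], 0.96)]
side big_lid_front [([0.585, 0.114, 0.153], 0.88)]
side small_lid_front [([0.571, -0.211, 0.159], 0.59)]
{'fx': 386.8170022859351, 'fy': 386.8170022859351, 'cx': 262.6621581986845, 'cy': 191.616472547758, 'position': array([1.08283459, 0.35786548, 0.80228057]), 'orientation': array([ 44.25219161,   0.22246416, 126.19724083]), 'shot': 1}
{'fx': 393.9172238926572, 'fy': 393.9172238926572, 'cx': 253.03512408312247, 'cy': 189.33651243058281, 'position': array([ 0.82693743, -0.41166618,  0.77983547]), 'orientation': array([36.09195032,  0.95965726, 31.82297342]), 'shot': 2}
{'clock': 0.5, 'joint_positions': array([ 1.48169483e+01,  2.20441176e+01,  4.48929076e-01, -2.96579065e-03,
       -6.84099589e+01, -1.48145169e+01]), 'qvel': array([-0.07428793, -0.01453296,  0.04896312, -0.07492122,  0.04500058,
       -0.00071521]), 'joint_torque': array([ 3.86440279e-04, -3.90073264e+01,  1.87446767e+01,  4.22075227e+00,
        1.49704737e-02, -3.62523554e-05]), 'position': array([6.24952497e-01, 3.61394008e-05, 2.22491369e-01]), 'tool_rot': array([-8.99943185e+01, -1.34978711e-03,  9.00013399e+01]), 'force': array([ 0.92839318, -0.1435109 , -0.19945363]), 'wrist_torque': array([-0.03564917,  0.02594424,  0.02263628]), 'opening': 1.0015026506841032}
```

View pics/1.png

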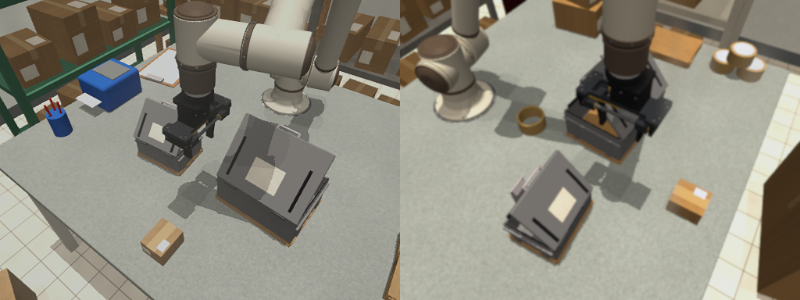

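Scene view: the big case is near-right (lid label at about 265,175), seen from behind; the small case is at about 170,130. In the side view the gripper hides the big case. I'll lift clear and look again.

Run:
```python
from h import *
s=env.read_state(); R=s["tool_rot"]
env.move_straight([0.52,0.0,0.45],rate=0.3)
a=look("scene"); b=look("side")
env.gripper_to(0.0)
try:
    env.goto([0.42,0.1,0.5],R)
except env.Unreachable: print("unr")
c=look("wrist"); print(c["position"],c["orientation"],env.read_state()["position"],env.read_state()["clock"])
np.save("cams.npy",[{k:v for k,v in f.items()} for f in(a,b,c)],allow_pickle=True)
def crop(f,x,y,w,h,s): return cv2.resize(f["image"][y:y+h,x:x+w],None,fx=s,fy=s,interpolation=cv2.INTER_CUBIC)
A=crop(a,260,130,200,200,2);B=crop(b,180,60,200,200,2)
cv2.imwrite("pics/2.png",np.hstack([A,B])); cv2.imwrite("pics/3.png",c["image"])
```

```text
scene big_case [([0.563, 0.203, 0.177], 0.95)]
scene big_lid [([0.553, 0.198, 0.2], 0.63)]
scene big_lid_front [([0.555, 0.196, 0.202], 0.92)]
scene small_lid_front [([0.571, -0.19, 0.156], 0.74)]
side big_case [([0.544, 0.131, 0.157], 0.97)]
side big_lid [([0.554, 0.163, 0.203], 0.56)]
side big_lid_front [([0.55, 0.163, 0.202], 0.6)]
side small_lid_front [([0.57, -0.214, 0.158], 0.7)]
wrist big_case [([0.497, 0.142, 0.138], 0.8)]
wrist big_lid [([0.534, 0.134, 0.217], 0.76)]
wrist big_lid_front [([0.534, 0.136, 0.218], 0.58)]
wrist small_lid_front [([0.565, -0.128, 0.16], 0.98), ([0.531, 0.136, 0.217], 0.51)]
[0.42098381 0.02294428 0.66244626] [-1.63416074e+01  1.93148465e-02 -1.79887730e+02] [0.4206272  0.09956115 0.49906905] 4.4083
```

View pics/2.png

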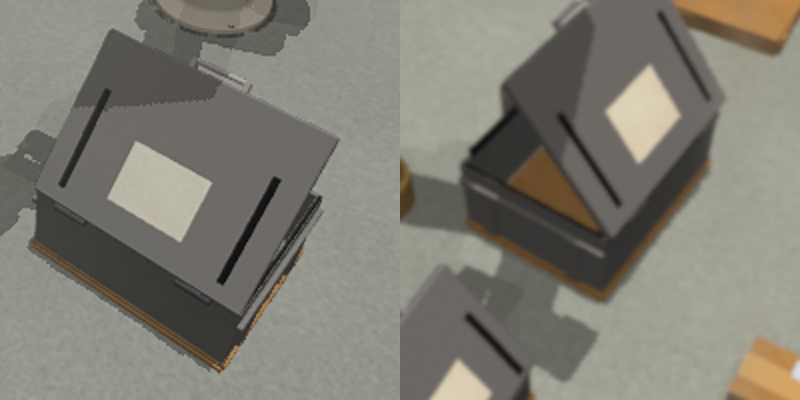

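View pics/3.png

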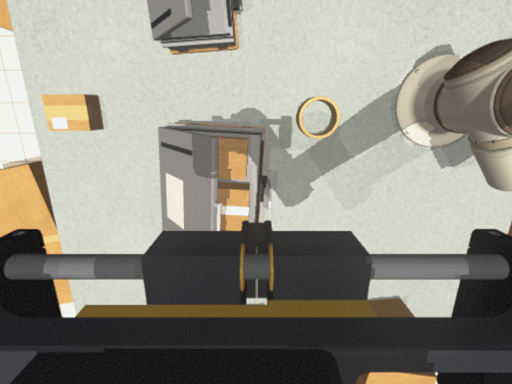

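Scene crop: lid corners at (112,30), (338,140), (242,312), (36,187). Side crop: (103,88), (212,237), (322,100), with the case bottom corners at (67,224) and (203,293). The wrist view shows the lid edge running from (160,127) to (218,137) and the clip at about (267,190). I'll fit the model to these.

```bash
cat > fit.py <<'E'
import numpy as np
from scipy.optimize import least_squares
from scipy.spatial.transform import Rotation as Rot
F=np.load("cams.npy",allow_pickle=True)
def lid(p,s,y,h=.012):  # s from hinge, h above underside
    a=p[4]; return np.array([.1-s*np.cos(a)-h*-np.sin(a)*1.0, y, .102+s*np.sin(a)+h*np.cos(a)])
def world(p,l): return p[:3]+Rot.from_euler("z",p[3]).apply(l)
def proj(f,X):
    q=Rot.from_euler("xyz",f["orientation"],degrees=True).inv().apply(X-f["position"])
    return np.array([f["cx"]+f["fx"]*q[0]/-q[2], f["cy"]+f["fy"]*-q[1]/-q[2]])
W=.13
L=lambda s,y:(lambda p:lid(p,s,y)); C=lambda x,y,z:(lambda p:np.array([x,y,z]))
obs=[(0,L(.2,-W),(316,145)),(0,L(.2,W),(429,200)),(0,L(0,-W),(278,223.5)),(0,L(0,W),(381,286)),
(0,C(.1,W,0),(371,311)),
(1,L(.2,-W),(231.5,104)),(1,L(0,-W),(286,178.5)),(1,L(0,W),(341,110)),
(1,C(-.1,-W,0),(213.5,171)),(1,C(.1,-W,0),(281.5,206)),(1,C(-.1,-W,.1),(211.5,144)),
(2,L(0,-W),(160,127)),(2,L(.2,-W),(218,137))]
res=lambda p:np.concatenate([proj(F[i],world(p,m(p)))-u for i,m,u in obs])
if __name__=="__main__":
    r=least_squares(res,[.55,.2,.03,0,.6],loss="soft_l1",f_scale=2)
    print(np.round(r.x,4)); print(np.round(res(r.x).reshape(-1,2),1).tolist())
    P=r.x; np.save("p.npy",P)
    print("lid_front",world(P,lid(P,.175,0)),"shut",world(P,[-.075,0,.114]))
E
python3 fit.py
```

```text
[ 0.5072  0.1851  0.0051 -0.046   0.8373]
[[-0.2, -0.0], [1.4, -1.2], [-0.7, 1.3], [0.2, 2.1], [1.3, 0.1], [-0.5, -0.7], [0.2, 2.1], [1.3, -0.0], [-0.1, -0.5], [-0.9, 1.3], [-2.3, -0.5], [-0.1, -0.2], [-0.0, -0.5]]
lid_front [0.49894503 0.18543301 0.2451041 ] shut [0.43226217 0.18850528 0.11907614]
```

Residuals are at most about 2 px. Carton height is 5 mm, yaw -0.05 rad and lid angle 0.84 rad, all within the stated ranges. Next: push the lid down to about 0.13 rad, then check before the final press.

Run:
```python
from h import *; from fit import *
P=np.load("p.npy"); O=[-90,0,90]
def pt(a,s=.175):
    Q=P.copy(); Q[4]=a; return world(Q,lid(Q,s,0))
env.goto(pt(P[4])+[0,0,.06],O)
print("touch1",env.move_straight(pt(P[4])+[0,0,.02],rate=.15,force_limit=15))
print("t2",env.move_straight(pt(.13),rate=.12,force_limit=15), pt(.13))
s=env.read_state(); print(s["position"],s["force"],s["clock"])
a=look("scene",things=()); b=look("side",things=())
A=a["image"][90:340,220:480];B=b["image"][20:270,140:400]
cv2.imwrite("pics/4.png",cv2.resize(np.hstack([A,B]),(800,385)))
```

```text
touch1 False
t2 False [0.43529123 0.18836572 0.14166086]
[0.43581222 0.18870133 0.14221393] [-0.3755325  -0.07627781  0.05702224] 7.0417
```

View pics/4.png

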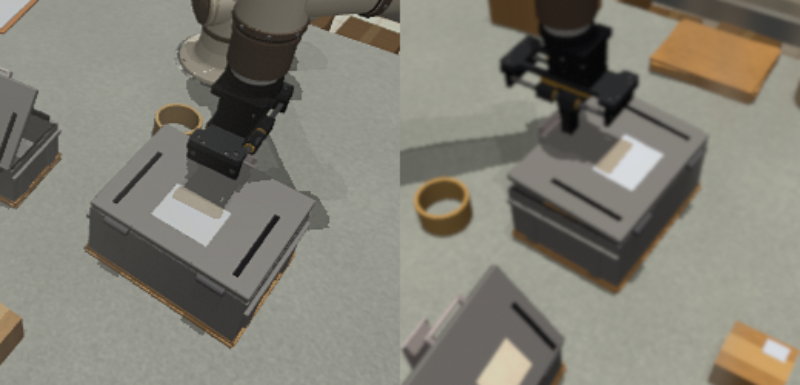

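The big lid is nearly down, with the fingers near the front middle (side crop 570,125) and the small lid untouched. Now the slow press, stopping on force.

Run:
```python
from h import *; from fit import *
P=np.load("p.npy")
def pt(a,s=.175):
    Q=P.copy(); Q[4]=a; return world(Q,lid(Q,s,0))
e=pt(0)
for z in (.012,.006,.002,-.002,-.005,-.008,-.012):
    hit=env.move_straight(e+[0,0,z],rate=.015,force_limit=32)
    s=env.read_state(); print(z,hit,np.round(s["position"]-e,4),np.round(s["force"],1),s["clock"])
    if hit or s["force"][2]>30: break
```

```text
0.012 False [0.002  0.0003 0.0138] [ 2.5 -3.1  7.5] 8.025
0.006 False [0.0014 0.0003 0.0076] [ 0.7 -2.1  7.5] 8.575
0.002 False [0.0013 0.0003 0.0045] [-1.7 -3.  13.3] 8.9917
-0.002 False [0.0012 0.0003 0.0027] [-8.5 -2.8 28.8] 9.4083
-0.005 False [0.0013 0.0003 0.0024] [-16.6  -4.   45.3] 9.7583
```

It hit a stiff stop 2.4 mm above the predicted height, with about 45 N vertical. That looks like the hard stop, so I'll lift off and verify.

Run:
```python
from h import *
p=env.read_state()["position"]
env.move_straight(p+[0,0,.12],rate=.12)
env.move_straight([.42,0.0,.45],rate=.3)
a=look("scene",things=("big_lid_front","small_lid_front")); b=look("side",things=("big_lid_front","small_lid_front"))
s=env.read_state(); print(s["force"],s["clock"])
A=a["image"][130:320,250:450];B=b["image"][50:240,180:380]
cv2.imwrite("pics/5.png",cv2.resize(np.hstack([A,B]),(800,380),interpolation=cv2.INTER_CUBIC))
np.save("cams2.npy",[a,b],allow_pickle=True)
```

```text
scene big_lid_front [([0.524, 0.2, 0.124], 0.87)]
scene small_lid_front [([0.572, -0.19, 0.158], 0.63)]
side big_lid_front [([0.519, 0.165, 0.122], 0.96)]
side small_lid_front [([0.571, -0.209, 0.161], 0.67)]
[ 0.1224695  -0.12928527 -0.04695711] 12.3583
```

View pics/5.png

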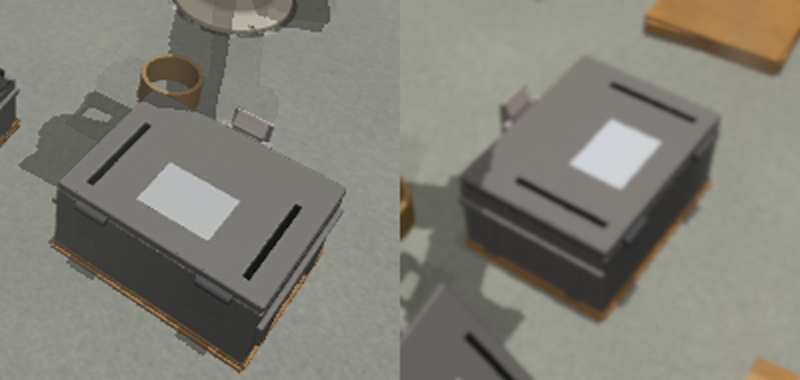

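The lid looks flat and the clip stands beyond its front edge (scene crop 252,125). I'll fit the lid angle from the corners, then touch gently to check its resting height.

Run:
```python
from h import *; import fit
from fit import *
P=np.load("p.npy"); fit.F=F=np.load("cams2.npy",allow_pickle=True)
o=[(0,L(.2,-W),(250+137/2,130+102/2)),(0,L(.2,W),(250+345/2,130+191/2)),(1,L(.2,-W),(180+62/2,50+181/2)),(1,L(.2,W),(180+186/2,50+57/2))]
for a in (-.02,0,.02,.05,.1):
    Q=P.copy();Q[4]=a
    print(a,[np.round(proj(F[i],world(Q,m(Q)))-u,1).tolist() for i,m,u in o])
e=world(P,[-.075,0,.114])
env.goto(e+[0,0,.10],[-90,0,90])
env.move_straight(e+[0,0,.03],rate=.15)
hit=env.move_straight(e+[0,0,.002],rate=.012,force_limit=4)
s=env.read_state(); print("touch",hit,np.round(s["position"]-e,4),s["force"],s["clock"])
```

```text
-0.02 [[8.0, -5.3], [0.8, -1.0], [-2.3, -0.0], [-2.8, 1.1]]
0 [[8.1, -6.4], [1.3, -2.1], [-2.4, -1.2], [-2.7, -0.1]]
0.02 [[8.2, -7.4], [1.8, -3.1], [-2.5, -2.4], [-2.6, -1.3]]
0.05 [[8.4, -9.0], [2.5, -4.6], [-2.6, -4.1], [-2.3, -3.1]]
0.1 [[8.6, -11.6], [3.5, -7.1], [-2.6, -6.9], [-1.8, -6.1]]
touch True [0.     0.     0.0075] [ 0.01286379 -0.16235371  3.67589702] 15.8
```

The touch comes 5 mm above the hard stop, about 0.01 rad, which is the latched rest angle. The corner fit agrees at about 0, and the lid has not sprung back. I'll retreat and hand in.

Run:
```python
from h import *
p=env.read_state()["position"]
env.move_straight(p+[0,0,.15],rate=.15)
look("scene",things=("big_lid_front","small_lid_front"))
s=env.read_state(); print(s["force"],s["clock"])
env.close_job()
```

```text
scene big_lid_front [([0.525, 0.197, 0.128], 0.77)]
scene small_lid_front [([0.574, -0.191, 0.153], 0.84)]
[-0.45535322 -0.55272216 -0.20564993] 17.1083
the job is handed in; nothing more can be done
```

I closed the larger case, and the checks indicate its clip has caught. The job was handed in at about 17 s of the 32 s allowed, with the arm clear and no verdict reported.

- **Method:** I fitted the case's pose from three camera views. I pushed the lid down with the shut fingers, then pressed slowly until it met the stiff stop.
- **Press force:** the last reading at the stop was about 45 N vertical and about 48 N in all. I did not log the peak between steps. My 32 N force limit never tripped because it restarts with each step.
- **Is it latched?** After I let go, a 4 N touch met the lid about 5 mm above the stop, which is roughly 0.01 rad. It had not sprung back.
- **Lid angle in the pictures:** three of the four corner readings in the last pictures put the lid angle near 0. The fourth, the lid's front corner on its -y side in the scene view, was off by about 10 px, probably my misreading of that corner.
- **Smaller case:** its lid was not touched. The scene camera's detections before and after agree to within about 5 mm.

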